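Switch on the guarded supply

TASK

Switch on the box with the red guard: with a fingertip, push its red guard up and back, push the metal toggle beneath it over to the side of the guard's hinge, and then tip the guard shut over the toggle again. Grip and lift nothing, do not shift the box, and leave the yellow-guarded box and the other things around it alone.

Things in the scene. Friction and masses are not known exactly. Their poses are not given: they have to be found in the camera images.
- red_box: grey electrical switch box whose guard is red; 110 mm (x) by 100 mm (y) by 45 mm high, 3 kg, standing loose on rubber feet. Origin: centre of its underside. Its +x axis points from its front to its back, level; its front faces roughly toward the robot; +z up.
- red_hinge (a point): middle of the red guard's hinge pin, 12 mm behind the box's centre, 50 mm above the worktop; pin along the box's y; axes as the box's. The guard is a hood 50 mm wide over the toggle, open below and behind: shut, its front wall stands 42 mm in front of the pin, its roof 36 mm above it. A ribbed finger plate goes on up from the front wall, leaning a little forward.
- red_guard (a joint): angle of the red guard about its hinge pin (rad): 0 shut, 1.4 fully back against its stop. 60 g, no spring, nearly frictionless. It opens when a finger moving level toward the box's back pushes its finger plate. Beyond about 0.9 it falls back by itself to the stop and stays; brought forward below about 0.7 it falls shut by itself. It shuts freely over the toggle in either position.
- red_plate_tip (a point): free upper end of the red guard's finger plate (4 mm thick, 50 mm wide), mid-width; moves with the guard. Shut: 46 mm in front of the hinge pin and 64 mm above it; fully back (1.4 rad): 55 mm behind the pin and 56 mm above it, and then reachable from behind by a finger pushing forward.
- red_toggle (a joint): angle of the toggle beneath the red guard (rad): 0 off, leaning 0.36 toward the box's front; 0.72 on, leaning 0.36 toward its back. It stays where it is left; about 1.5 N at its tip moves it.
- red_toggle_tip (a point): top of the bare metal toggle (8 mm thick at the tip, 22 mm long, pivot 20 mm in front of the hinge pin and 47 mm above the worktop) beneath the red guard. Off: 28 mm in front of the hinge pin; on: 12 mm in front of it; 18 mm above the pin in both.
- yellow_box: a second box, the same in all ways but with a yellow guard; to be left alone. Origin and axes as the red one's.
- yellow_guard (a joint): angle of the yellow guard (rad), 0 shut
- yellow_toggle (a joint): angle of the toggle under the yellow guard (rad), 0 off
- tin: round aluminium moisture tin, 60 mm across, 26 mm high, loose bystander. Origin: centre of its underside.
- jar: sample jar with blue lid, 56 mm across, 73 mm high, loose bystander. Origin: centre of its underside.
- vial: white dropper vial with red cap, 29 mm across, 94 mm high, loose bystander. Origin: centre of its underside.
- crucible_pot: white lidded crucible, 45 mm across, 49 mm high, loose bystander. Origin: centre of its underside.

How it is judged (in metres and radians):
On the way, in this order (a step that is already met when the one before it is completed fails the run):
1. the red guard is swung up and back while its toggle is still off (value of joint red_guard above 1 rad and value of joint red_toggle below 0.2 rad), for 0.1 s.
2. the toggle is pushed over to on while the guard is up (value of joint red_toggle above 0.6 rad and value of joint red_guard above 0.8 rad), for 0.1 s.
3. the guard is shut again over the toggle, which is still on (value of joint red_guard below 0.08 rad and value of joint red_toggle above 0.6 rad), for 0.2 s.
At the end, for the whole second after the job is handed in: The red guard is shut (below 0.08 rad) and at rest, its toggle is on (above 0.6 of 0.72 rad); the red box stands upright within 20 mm of where it stood; the yellow guard and toggle are within 0.15 rad of where they were, and the yellow box and the four loose bystanders within 20 mm (all of step 3 and distance of each of red_box, yellow_box, tin, jar, vial, crucible_pot from where it was at the start of the episode below 0.02 m and angle between red_box's own z axis and vertical below 0.1 rad and velocity of joint red_guard between -0.1 and 0.1 rad/s and value of joint each of yellow_guard, yellow_toggle below 0.15 rad); the robot touches nothing.
It fails at once if the red-guarded box is lifted, tipped or shoved more than 20 mm (distance of red_box from where it was at the start of the episode above 0.02 m or height (world z) of red_box above 0.008 m or angle between red_box's own z axis and vertical above 0.1 rad).
It fails at once if the yellow-guarded box is shifted more than 20 mm, or its guard or toggle moved more than 0.15 rad (distance of yellow_box from where it was at the start of the episode above 0.02 m or value of joint any of yellow_guard, yellow_toggle above 0.15 rad).
It fails at once if a bystander is lifted, carried or shoved more than 20 mm (distance of any of tin, jar, vial, crucible_pot from where it was at the start of the episode above 0.02 m).
It also fails if it takes over 45 s, if anything falls off the work surface, if the arm or the gripper's body presses on something with over 40 N, if the wrist force passes 120 N, or if a joint passes its speed limit or range.

ROBOT

A 6-joint arm with a two-finger parallel gripper is mounted at the origin on a cart in front of the work surface, level with it; the furniture and walls round the work are solid. World frame = base frame: x ahead of the robot, y to its left, z up, the work surface at z = 0. Lengths are in mm, angles in rad, forces in N, time in s.
With the tool pointing down it reaches from about 300 to 825 mm from the base axis. Payload 5.4 kg.
Tool frame: the origin (TCP) lies between the finger pads; the fingertips stand 11 mm ahead of it and the grasp point (between the pads) lies 8 mm behind it; z points along the fingers, y is the line along which they close (so a half turn about z gives the same grasp; the last joint's range is limited). The gripper opens to 92 mm and grips with 3 to 60 N. Pads are 20 mm wide; open, the fingers measure 128 mm over their backs; the gripper's body (75 mm by 189 mm) begins 69 mm behind the grasp point.
Start: joints at [0.901, 0.158, 1.597, -0, 1.386, -0.21], TCP at [255.174, 515.26, 225.601] pointing down, gripper open.
Joint ranges: [-2.91, 2.91], [-0.94, 2.29], [0.18, 2.7], [-1.29, 4.43], [0.17, 2.64], [-3, 3]. Speed limits (rad/s): [2.57, 2.57, 3.14, 3.14, 3.14, 3.14].

INTERFACE

Orientations are given as a unit quaternion [x, y, z, w].
In Python, from workcell import ctrl gives the robot as it stands.
- The arm moves only by the shell command python3 -m creep 'ROWS'. ROWS is JSON, a list of rows, each a list of 3 entries, a list of its own where there are three numbers: the opening, from -1 (shut) to 1 (fully open), so that 0 is half open, then the shift along the tool's x, y, z in units of 40 mm (1.0 is 40 mm), then the turn, a rotation vector about the tool's x, y, z in units of 5 degrees (1.0 is 5 degrees). In form: [[hand, [x, y, z], [rx, ry, rz]], ...]. A call has 1 to 20 rows; each row shifts and turns the commanded pose from where the row before left it, along the tool's axes as they then stand; what a row does not reach is not made up. A row lasts 1/10 s, in which the tool goes at most 50 mm and 8.59 degrees, less where a joint would pass 70% of its speed; a pose out of reach is approached as far as the arm can. A call is refused whole if a number of a shift passes 1 or a number of a turn 1, either way. A call with a gripper value outside its range is refused whole. The fingers move at their own pace and stop on an object; the grip force is fixed at half the most. Time passes only in rows, so rows that do not move let the fingers close. It gives the time, the measured TCP pose, the force, the opening and the grip force at its end, in the units of the state.
- ctrl.state(): the state, without advancing time (a new reading comes with each control period).
- ctrl.camera(name): name is "scene" or "top" or "wrist"; returns (picture, depth): 480x640x3 uint8, red, green, blue; 480x640 float32, mm along the optical axis (not along the pixel's ray), 0 where there is no reading.
- ctrl.get_calibration(name): a dict with "camera_matrix" (3x3 intrinsics, pixels), "camera_from_world" (4x4, takes a point from world to camera coordinates); the wrist camera has in their place "mount" (4x4, takes a point from camera to tool coordinates, whose origin is the TCP and whose axes are the flange's). Camera axes: x right, y down, z forward; pixel columns grow to the right and rows downward; lengths in mm; the calibration is good to about 2 mm. A picture is of the moment at which its call begins: read the wrist's pose just before it. get_calibration takes no time and is no camera call.
- ctrl.close_job(): hands the job in; it is judged then, once.
The state is a dict: "clock": time; "joint_positions": joint angles; "joint_velocities": joint speeds; "tau": joint torques, N m; "tcp_pos": TCP position; "eef_rot": TCP orientation; "contact_force": force on the tool from outside, world axes, zero at the start; "wrist_torque": the same for the moment, N m; "width": finger opening in mm; "finger_force": force on a finger pad.
Only numpy, scipy, OpenCV 4.12 (cv2) and the standard library are available. Lean on these libraries where they do the work, as an engineer would, in place of code of your own. Each camera call takes 0.05 s, during which the arm holds its last target. There are 200 camera calls.

## Working session

There is one attempt and no reset: what is moved stays moved. The work goes in short steps, Python scripts to look and compute and a shell command to move; the robot and the scene stay as the last step left them, time stands still between calls to the robot, and variables do not carry over. Pictures are saved under pics/ and viewed, at most 10 in all, crops included, and the job is handed in when it is done.

```bash
mkdir -p pics
cat > h.py <<'E'
import numpy as np,cv2
from workcell import ctrl
from scipy.spatial.transform import Rotation as R
def cloud(n):
    s=ctrl.state(); im,d=ctrl.camera(n); c=ctrl.get_calibration(n); K=np.array(c["camera_matrix"])
    v,u=np.mgrid[:480,:640]; P=np.stack([(u-K[0,2])/K[0,0]*d,(v-K[1,2])/K[1,1]*d,d],-1)
    if n=="wrist":
        M=np.array(c["mount"]); T=np.eye(4);T[:3,:3]=R.from_quat(s["eef_rot"]).as_matrix();T[:3,3]=s["tcp_pos"];T=T@M
    else: T=np.linalg.inv(np.array(c["camera_from_world"]))
    W=P@T[:3,:3].T+T[:3,3]; W[d==0]=np.nan
    return im,W
E
python3 - <<'E'
from h import *
s=ctrl.state();print(s)
ims=[]
for n in("top","scene"):
    im,W=cloud(n);cv2.imwrite(f"pics/{n}0.png",im[:,:,::-1]);np.savez(f"{n}0.npz",im=im,W=W)
    print(n,ctrl.get_calibration(n))
    hsv=cv2.cvtColor(im,cv2.COLOR_RGB2HSV);h,sa,v=[hsv[...,i].astype(int) for i in range(3)]
    for nm,m in(("red",((h<8)|(h>172))&(sa>130)&(v>60)),("yel",(h>18)&(h<35)&(sa>120)&(v>80))):
        k,l,st,ce=cv2.connectedComponentsWithStats(m.astype(np.uint8))
        for i in range(1,k):
            if st[i,4]>60: print(nm,st[i],ce[i].round(),np.nanmedian(W[l==i],0).round(),np.nanpercentile(W[l==i],[2,98],axis=0).round().tolist())
E
```

```text
{'clock': 0.0, 'joint_positions': array([ 9.00899879e-01,  1.59042023e-01,  1.59822573e+00, -9.60597833e-07,
        1.38614385e+00, -2.10101188e-01]), 'joint_velocities': array([ 7.26775569e-04, -4.21113015e-06,  8.42333709e-04,  5.91282087e-05,
        3.98845117e-04, -1.28622807e-04]), 'tau': array([ 1.33608355e-03, -3.85566902e+01, -3.22113776e+01,  7.02836551e-02,
        3.78183019e-02, -1.54299623e-04]), 'tcp_pos': array([254.81039427, 514.80031913, 224.62608205]), 'eef_rot': array([ 2.27877668e-01,  9.73689345e-01, -8.23049712e-04, -3.86952840e-04]), 'contact_force': array([-0.20584624,  0.02929192, -0.31252609]), 'wrist_torque': array([ 0.04333065, -0.02027304, -0.0280234 ]), 'finger_force': 0.0, 'width': 92.32806432139157}
top {'camera_matrix': array([[536.77176748,   0.        , 321.52195299],
       [  0.        , 536.77176748, 236.93550254],
       [  0.        ,   0.        ,   1.        ]]), 'camera_from_world': array([[-1.53031190e-02, -9.99820256e-01,  1.11924570e-02,
         4.02390765e+01],
       [-9.92838806e-01,  1.38679927e-02, -1.18654052e-01,
         5.5823
[... 739 characters left out ...]
13e-02,
        -4.29054922e+02],
       [-3.53981322e-01, -4.67982048e-01, -8.09746890e-01,
         2.75968201e+02],
       [ 5.15662899e-01,  6.24651965e-01, -5.86431324e-01,
         1.04487118e+03],
       [ 0.00000000e+00,  0.00000000e+00,  0.00000000e+00,
         1.00000000e+00]])}
red [ 38  99  30  13 159] [ 52. 106.] [ 327. 1078.   28.] [[299.0, 1065.0, 14.0], [365.0, 1113.0, 47.0]]
red [392 196  23  17 299] [403. 203.] [772. -30.  77.] [[751.0, -51.0, 67.0], [800.0, -3.0, 81.0]]
red [285 222  31  32 662] [300. 238.] [491.  -1.  84.] [[481.0, -13.0, 54.0], [527.0, 34.0, 114.0]]
yel [349 291  36  39 962] [366. 309.] [ 453. -244.   85.] [[445.0, -259.0, 49.0], [492.0, -211.0, 114.0]]
```

View pics/top0.png

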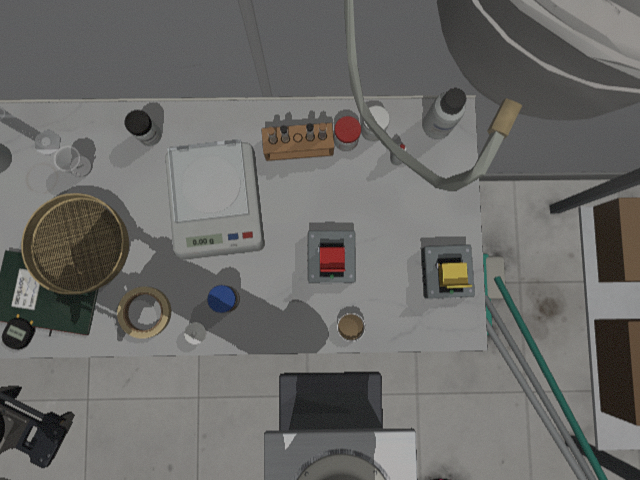

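View pics/scene0.png

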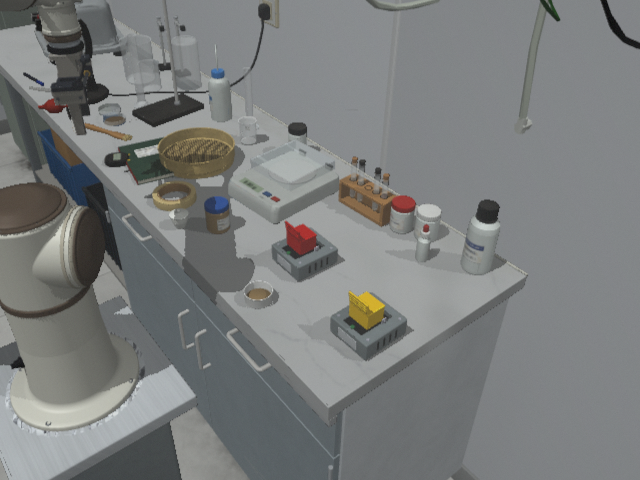

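Run:
```python
from h import *
z=np.load("top0.npz");im=z["im"];W=z["W"]
ok=(W[...,0]>380)&(W[...,0]<680)&(abs(W[...,1]-10)<250)
hsv=cv2.cvtColor(im,cv2.COLOR_RGB2HSV).astype(int)
# red roof
red=((hsv[...,0]<8)|(hsv[...,0]>172))&(hsv[...,1]>130)&(hsv[...,2]>60)&ok&(abs(W[...,1]-12)<60)
roof=red&(abs(W[...,2]-86)<5)
def rect(m): 
    p=W[m][:,:2].astype(np.float32); r=cv2.minAreaRect(p); return r
print("roof",roof.sum(),rect(roof)); up=red&(W[...,2]>100);print("tip",up.sum(),np.median(W[up],0),rect(up))
# box top z~45
bt=ok&(abs(W[...,2]-45)<4)&(abs(W[...,1]-12)<90)&(abs(W[...,0]-510)<90)
k,l,st,ce=cv2.connectedComponentsWithStats(bt.astype(np.uint8))
for i in range(1,k):
    if st[i,4]>80: print("boxtop",st[i],rect(l==i))
# objects
o=(W[...,2]>12)&(W[...,0]>300)&(W[...,0]<850)
k,l,st,ce=cv2.connectedComponentsWithStats(o.astype(np.uint8))
for i in range(1,k):
    if st[i,4]>60: print(st[i],np.nanmedian(W[l==i],0).round(),np.nanpercentile(W[l==i],[2,98],axis=0).round().tolist())
```

```text
roof 508 ((511.6107482910156, 12.192830085754395), (48.56156921386719, 41.03337097167969), 89.1465072631836)
tip 64 [485.54518143  14.52909899 112.92706367] ((485.9710693359375, 13.59480094909668), (46.9471435546875, 4.802979469299316), 89.07809448242188)
boxtop [ 308  230   48   52 1695] ((518.4769287109375, 11.928821563720703), (98.38164520263672, 107.5422134399414), 89.28888702392578)
[  261     0   379   191 27876] [577. -89. 797.] [[531.0, -166.0, 54.0], [792.0, 114.0, 927.0]]
[ 423   87   43   51 1451] [ 797. -219.  125.] [[779.0, -252.0, 19.0], [830.0, -197.0, 168.0]]
[  0 106  52  40 652] [777. 626. 116.] [[770.0, 623.0, 16.0], [792.0, 642.0, 188.0]]
[124 109  37  36 861] [789. 402.  89.] [[771.0, 384.0, 16.0], [819.0, 432.0, 95.0]]
[  165   139   100   121 10193] [633. 252.  92.] [[527.0, 164.0, 29.0], [747.0, 345.0, 98.0]]
[  0 143  10  28 198] [744. 714.  26.] [[721.0, 710.0, 12.0], [771.0, 726.0, 45.0]]
[ 54 145  37  32 721] [728. 562.  48.] [[702.0, 534.0, 14.0], [752.0, 584.0, 72.0]]
[    0   193   128   156 11574] [522. 581.  17.] [[359.0, 454.0, 12.0], [648.0, 703.0, 51.0]]
[ 308  230   48   53 2500] [514.  14.  46.] [[464.0, -35.0, 39.0], [570.0, 60.0, 110.0]]
[ 421  244   54   54 2637] [ 481. -225.   46.] [[430.0, -281.0, 23.0], [535.0, -183.0, 110.0]]
[207 285  32  28 708] [433. 233.  73.] [[407.0, 210.0, 23.0], [457.0, 262.0, 77.0]]
[ 117  286   53   52 1195] [407. 410.  22.] [[357.0, 358.0, 14.0], [457.0, 460.0, 27.0]]
[338 313  27  28  70] [356. -43.  25.] [[342.0, -54.0, 14.0], [398.0, -0.0, 29.0]]
[184 322  22  22 379] [364. 296.  39.] [[344.0, 277.0, 35.0], [383.0, 317.0, 48.0]]
```

The top view shows the red guard at about (332,259), the yellow one at (455,275), the tin at (350,326) and the jar at (222,298). The red box is nearly square to the world axes, centred at about (518,12), so its hinge is at about (530,12). A cable hangs overhead, so I'll check its height while I close the hand and square up the tool.

```bash
python3 -m creep '[[-1,[0,0,0],[0,0,-1]],[-1,[0,0,0],[0,0,-1]],[-1,[0,0,0],[0,0,-1]],[-1,[0,0,0],[0,0,-1]],[-1,[0,0,0],[0,0,-1]],[-1,[0,0,0],[0,0,-0.28]],[-1,[0,0,0],[0,0,0]]]'
python3 - <<'E'
from h import *
s=ctrl.state();print(R.from_quat(s["eef_rot"]).as_matrix().round(3),s["tcp_pos"],s["width"])
W=np.load("top0.npz")["W"];m=(W[...,2]>180)&(W[...,0]<800)&(abs(W[...,1])<350);P=W[m]
for x in range(300,800,100):
    q=P[(P[:,0]>=x)&(P[:,0]<x+100)]
    if len(q):print(x,len(q),q.min(0).round(),q.max(0).round())
E
```

```text
clock: 0.8
tcp_pos: [255.0, 515.1, 225.2]
eef_rot: [0.0, 1.0, -0.0, -0.0]
contact_force: [0.2, -0.3, -1.5]
width: 38.2
finger_force: 0.0
[[-1.     0.    -0.   ]
 [ 0.     1.    -0.001]
 [ 0.    -0.001 -1.   ]] [255.04377944 515.1036032  225.24635639] 38.204931618483315
500 18892 [ 519. -215.  579.] [600. -30. 935.]
600 4889 [ 600. -108.  530.] [700.   2. 863.]
700 661 [700. -10. 518.] [800.   5. 538.]
```

```bash
python3 -m creep '[[-1,[-0.15,-0.4,0],[0,0,0]],[-1,[-0.3,-0.8,0],[0,0,0]],[-1,[-0.35,-0.95,0],[0,0,0]],[-1,[-0.35,-0.95,0],[0,0,0]],[-1,[-0.35,-0.95,0],[0,0,0]],[-1,[-0.35,-0.95,0],[0,0,0]],[-1,[-0.35,-0.95,0],[0,0,0]],[-1,[-0.35,-0.95,0],[0,0,0]],[-1,[-0.35,-0.95,0],[0,0,0]],[-1,[-0.35,-0.95,0],[0,0,0]],[-1,[-0.35,-0.95,0],[0,0,0]],[-1,[-0.35,-0.95,0],[0,0,0]],[-1,[-0.3,-0.95,0],[0,0,0]],[-1,[-0.3,-0.95,0],[0,0,0]],[-1,[-0.08,-0.4,0],[0,0,0]],[-1,[0,0,0],[0,0,0]]]'
```

```text
clock: 2.4
tcp_pos: [441.1, -6.4, 225.5]
eef_rot: [0.002, 1.0, -0.0, -0.0]
contact_force: [-0.8, 0.8, 1.0]
width: 0.2
finger_force: 0.0
```

Run:
```python
from h import *
s=ctrl.state();print(s["tcp_pos"],R.from_quat(s["eef_rot"]).as_rotvec(),s["width"],s["contact_force"])
im,W=cloud("wrist");cv2.imwrite("pics/w1.png",im[:,:,::-1])
hsv=cv2.cvtColor(im,cv2.COLOR_RGB2HSV).astype(int)
red=((hsv[...,0]<8)|(hsv[...,0]>172))&(hsv[...,1]>130)&(hsv[...,2]>60)&(W[...,0]<620)&(W[...,0]>420)
print(red.sum());
for a,b in((80,92),(105,125)):
    m=red&(W[...,2]>a)&(W[...,2]<b)
    if m.sum()>20:print(a,m.sum(),cv2.minAreaRect(W[m][:,:2].astype(np.float32)),np.percentile(W[m],[2,98],axis=0).round(1))
m=np.isfinite(W[...,0])&(abs(W[...,2]-45)<4)&(W[...,0]>400)&(W[...,0]<620);print(cv2.minAreaRect(W[m][:,:2].astype(np.float32)))
```

```text
[441.14835864  -6.42364633 225.54699165] [-6.32089358e-03 -3.14142295e+00  4.33171972e-04] 0.22313772600821527 [-0.78663923  0.75923098  0.96317232]
1015
80 264 ((504.0509338378906, 12.739521026611328), (31.17149543762207, 56.36907196044922), 22.59784698486328) [[484.7  -7.7  80.9]
 [526.1  36.2  87.4]]
105 180 ((482.5426330566406, 27.84836196899414), (16.895248413085938, 3.8347747325897217), 89.614013671875) [[480.8  20.2 106.5]
 [484.1  35.6 114.1]]
((495.5503845214844, -5.3095703125), (162.38548278808594, 556.6477661132812), 2.7621474266052246)
```

```bash
python3 -m creep '[[-1,[0,0.23,0.3],[0,0,0]],[-1,[0,0.23,0.7],[0,0,0]],[-1,[0,0,0.8],[0,0,0]],[-1,[0,0,0.7],[0,0,0]],[-1,[0,0,0.4],[0,0,0]],[-1,[0,0,0],[0,0,0]],[-1,[0,0,0],[0,0,0]]]'
```

```text
clock: 3.15
tcp_pos: [440.5, 15.1, 109.5]
eef_rot: [-0.001, 1.0, 0.0, -0.0]
contact_force: [-0.4, -0.7, 0.4]
width: 0.6
finger_force: 0.0
```

```bash
python3 -m creep '[[-1,[-0.25,0,0],[0,0,0]],[-1,[-0.25,0,0],[0,0,0]],[-1,[-0.25,0,0],[0,0,0]],[-1,[-0.25,0,0],[0,0,0]],[-1,[-0.25,0,0],[0,0,0]],[-1,[-0.25,0,0],[0,0,0]],[-1,[-0.25,0,0],[0,0,0]],[-1,[-0.25,0,0],[0,0,0]],[-1,[-0.25,0,0],[0,0,0]],[-1,[0,0,0],[0,0,0]]]'
python3 - <<'E'
from h import *
im,W=cloud("scene");cv2.imwrite("pics/s2.png",cv2.resize(im[170:300,220:380,::-1],None,fx=4,fy=4))
E
```

```text
clock: 4.15
tcp_pos: [532.5, 13.7, 110.1]
eef_rot: [-0.0, 1.0, -0.0, 0.001]
contact_force: [-0.4, -0.2, 0.2]
width: 0.7
finger_force: 0.0
```

View pics/s2.png

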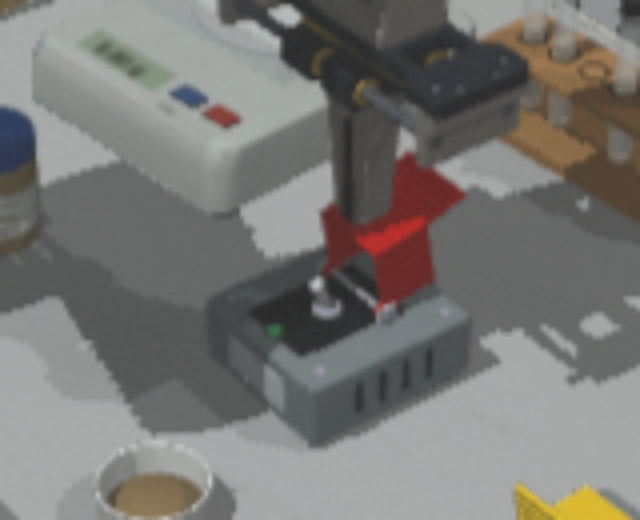

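The guard is fully back: its red hood stands up behind the hinge, at about (400,230) in the crop. The bare toggle at (320,290) still leans forward. Next I'll retreat, go down and push the toggle.

```bash
python3 -m creep '[[-1,[0.5,0,0],[0,0,0]],[-1,[0.6,0,0],[0,0,0]],[-1,[0.46,0,0],[0,0,0]],[-1,[0,0,0],[0,0,0]],[-1,[0,0,0.4],[0,0,0]],[-1,[0,0,0.4],[0,0,0]],[-1,[0,0,0.17],[0,0,0]],[-1,[0,0,0],[0,0,0]]]'
```

```text
clock: 5.0
tcp_pos: [467.7, 14.1, 69.7]
eef_rot: [-0.0, 1.0, 0.0, -0.001]
contact_force: [0.5, 0.3, 0.6]
width: 0.5
finger_force: 0.0
```

```bash
python3 -m creep '[[-1,[-0.15,0,0],[0,0,0]],[-1,[-0.15,0,0],[0,0,0]],[-1,[-0.15,0,0],[0,0,0]],[-1,[-0.15,0,0],[0,0,0]],[-1,[-0.05,0,0],[0,0,0]],[-1,[0,0,0],[0,0,0]]]'
```

```text
clock: 5.6
tcp_pos: [495.0, 13.9, 70.9]
eef_rot: [-0.001, 1.0, -0.0, 0.0]
contact_force: [-0.4, -0.5, -0.2]
width: 0.5
finger_force: 0.0
```

Now 2 mm steps forward, watching the force.

```bash
python3 -m creep '[[-1,[-0.05,0,0],[0,0,0]],[-1,[-0.05,0,0],[0,0,0]],[-1,[0,0,0],[0,0,0]]]'
python3 - <<'E'
from h import *
im,W=cloud("scene");cv2.imwrite("pics/s3.png",cv2.resize(im[170:300,220:380,::-1],None,fx=4,fy=4))
E
```

```text
clock: 5.9
tcp_pos: [498.5, 13.9, 70.8]
eef_rot: [-0.0, 1.0, 0.0, -0.0]
contact_force: [-0.7, -0.8, 1.4]
width: 0.3
finger_force: 1.0
```

View pics/s3.png

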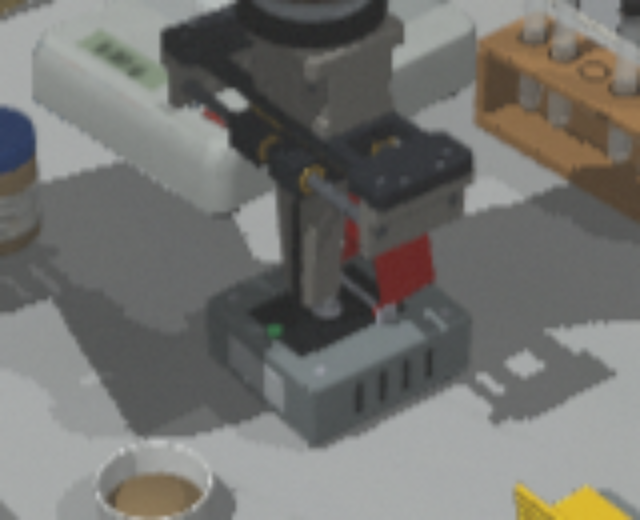

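The fingertip is at the toggle base, about (322,305), and the toggle is hidden behind it. I'll keep going a little.

```bash
python3 -m creep '[[-1,[-0.04,0,0],[0,0,0]],[-1,[-0.04,0,0],[0,0,0]],[-1,[0,0,0],[0,0,0]]]'
```

```text
clock: 6.25
tcp_pos: [500.1, 13.9, 70.5]
eef_rot: [-0.001, 1.0, 0.0, -0.002]
contact_force: [-8.1, -1.5, 5.6]
width: 0.2
finger_force: 4.5
```

```bash
python3 -m creep '[[-1,[0.3,0,0],[0,0,0]],[-1,[0.5,0,0],[0,0,0]],[-1,[0,0,-0.6],[0,0,0]],[-1,[0,0,-0.9],[0,0,0]],[-1,[0.5,0,-0.9],[0,0,0]],[-1,[0.4,0,-0.6],[0,0,0]],[-1,[0,0,0],[0,0,0]]]'
python3 - <<'E'
from h import *
im,W=cloud("scene");cv2.imwrite("pics/s4.png",cv2.resize(im[190:290,230:350,::-1],None,fx=5,fy=5))
E
```

```text
clock: 6.95
tcp_pos: [435.6, 13.4, 194.7]
eef_rot: [-0.0, 1.0, -0.001, 0.004]
contact_force: [0.1, -0.7, 0.0]
width: 0.5
finger_force: 0.0
```

View pics/s4.png

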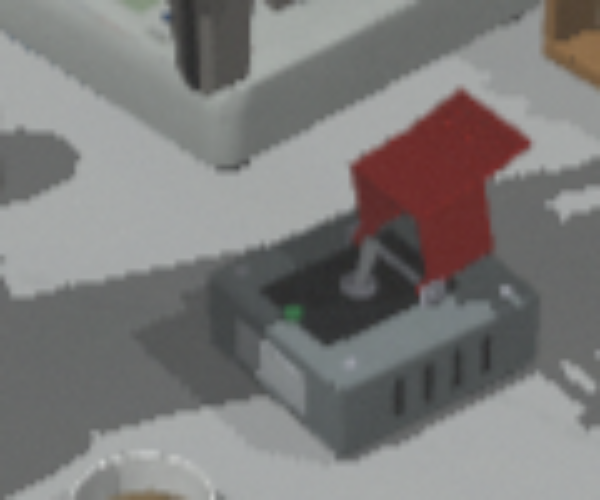

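The toggle now leans back: its base is at (357,288) and its tip at (372,245). I'll compare that lean with the projected on-angle and measure the plate tip and the box.

Run:
```python
from h import *
c=ctrl.get_calibration("scene");K=c["camera_matrix"];T=c["camera_from_world"]
def pr(p): q=K@(T[:3,:3]@np.array(p)+T[:3,3]); q=q[:2]/q[2]; return ((q-[230,190])*5).round(0)
for a in(-.36,0,.24,.36):print(a,pr([510,12,47]),pr([510+22*np.sin(a),12,47+22*np.cos(a)]))
im,W=cloud("top")
hsv=cv2.cvtColor(im,cv2.COLOR_RGB2HSV).astype(int)
red=((hsv[...,0]<8)|(hsv[...,0]>172))&(hsv[...,1]>130)&(hsv[...,2]>60)&(abs(W[...,1]-12)<60)&(W[...,0]<650)
print(np.percentile(W[red],[1,50,99],axis=0).round(1))
bt=(abs(W[...,2]-45)<4)&(abs(W[...,1]-12)<65)&(abs(W[...,0]-510)<75)
print(cv2.minAreaRect(W[bt][:,:2].astype(np.float32)))
```

```text
-0.36 [362. 283.] [348. 252.]
0 [362. 283.] [362. 243.]
0.24 [362. 283.] [372. 240.]
0.36 [362. 283.] [376. 239.]
[[524.9 -12.2  45.8]
 [552.8  11.9  97.4]
 [581.9  36.1 108.1]]
((524.7791748046875, 11.86386489868164), (97.22234344482422, 97.60061645507812), 0.6723979115486145)
```

```bash
python3 -m creep '[[-1,[-0.2,0,0.5],[0,0,0]],[-1,[-0.4,0,0.6],[0,0,0]],[-1,[-0.6,0,0],[0,0,0]],[-1,[-0.6,0,0],[0,0,0]],[-1,[-0.6,0,0],[0,0,0]],[-1,[-0.6,0,0],[0,0,0]],[-1,[-0.6,0,0],[0,0,0]],[-1,[-0.6,0,0],[0,0,0]],[-1,[-0.35,0,0],[0,0,0]],[-1,[0,0,0],[0,0,0]]]'
```

```text
clock: 8.05
tcp_pos: [616.3, 14.1, 144.1]
eef_rot: [-0.0, 1.0, 0.0, -0.001]
contact_force: [-0.4, -0.3, -0.5]
width: 0.4
finger_force: 0.0
```

Run:
```python
from h import *
print(ctrl.state()["tcp_pos"])
im,W=cloud("scene");cv2.imwrite("pics/s5.png",im[:,:,::-1])
```

```text
[616.27499555  14.07929236 144.06844839]
```

View pics/s5.png

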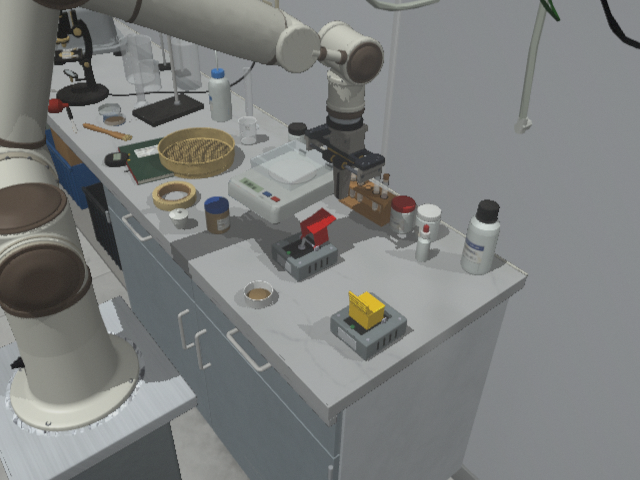

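The finger at about (345,185) is behind the open guard at (317,228), and the surroundings are clear. Next: lower, push forward while rising slightly, then lift away.

```bash
python3 -m creep '[[-1,[0,0,0.4],[0,0,0]],[-1,[0,0,0.52],[0,0,0]],[-1,[0,0,0],[0,0,0]],[-1,[-0.25,0,0],[0,0,0]],[-1,[-0.25,0,0],[0,0,0]],[-1,[-0.2,0,0],[0,0,0]],[-1,[-0.2,0,0],[0,0,0]],[-1,[-0.2,0,-0.06],[0,0,0]],[-1,[-0.2,0,-0.06],[0,0,0]],[-1,[-0.2,0,-0.06],[0,0,0]],[-1,[-0.2,0,-0.06],[0,0,0]],[-1,[-0.2,0,-0.06],[0,0,0]],[-1,[-0.1,0,0],[0,0,0]],[-1,[0,0,0],[0,0,0]]]'
```

```text
clock: 9.5
tcp_pos: [696.2, 14.0, 122.0]
eef_rot: [-0.001, 1.0, -0.0, 0.0]
contact_force: [0.2, -0.3, -0.4]
width: 0.3
finger_force: 0.0
```

```bash
python3 -m creep '[[-1,[0,0,-0.4],[0,0,0]],[-1,[-0.2,0,-0.8],[0,0,0]],[-1,[-0.4,0,-0.8],[0,0,0]],[-1,[0.5,0,-0.2],[0,0,0]],[-1,[0.7,0,0],[0,0,0]],[-1,[0.9,0,0],[0,0,0]],[-1,[0.9,0,0],[0,0,0]],[-1,[0.6,0,0],[0,0,0]],[-1,[0,0,0],[0,0,0]]]'
python3 - <<'E'
from h import *
im,W=cloud("scene");cv2.imwrite("pics/s6.png",cv2.resize(im[190:290,230:350,::-1],None,fx=5,fy=5))
im,W=cloud("top")
hsv=cv2.cvtColor(im,cv2.COLOR_RGB2HSV).astype(int)
red=((hsv[...,0]<8)|(hsv[...,0]>172))&(hsv[...,1]>130)&(hsv[...,2]>60)&(abs(W[...,1]-12)<60)&(W[...,0]<650)
print(np.percentile(W[red],[2,50,98],axis=0).round(1))
bt=(abs(W[...,2]-45)<4)&(abs(W[...,1]-12)<90)&(abs(W[...,0]-510)<90)
print(cv2.minAreaRect(W[bt][:,:2].astype(np.float32)))
E
```

```text
clock: 10.4
tcp_pos: [573.4, 14.3, 211.1]
eef_rot: [-0.0, 1.0, -0.0, -0.0]
contact_force: [0.1, -0.2, -0.6]
width: 0.7
finger_force: 0.0
[[525.1 -12.1  46.9]
 [547.4  11.7  96.3]
 [571.9  35.9 105.5]]
((526.7285766601562, 11.788436889648438), (98.6316909790039, 90.8948974609375), 89.16400909423828)
```

View pics/s6.png

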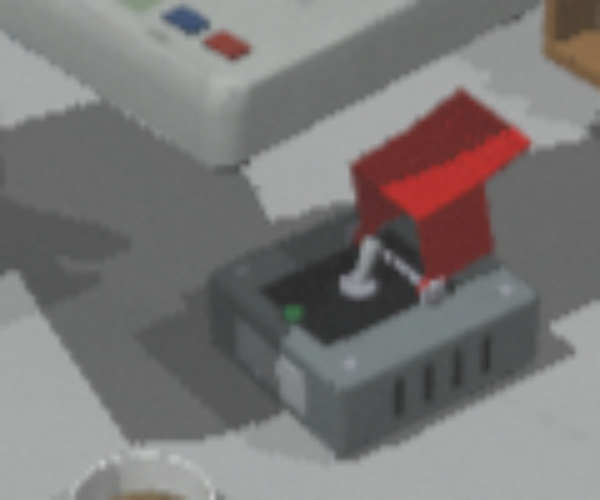

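I pushed the wrong way: tool −x is world +x, so the finger went backward through free space and touched nothing. The guard is still open and the toggle is on. I'll go back behind the guard and push with tool +x.

```bash
python3 -m creep '[[-1,[-0.5,0,0],[0,0,0]],[-1,[-0.55,0,0],[0,0,0]],[-1,[0,0,0.4],[0,0,0]],[-1,[0,0,0.8],[0,0,0]],[-1,[0,0,0.8],[0,0,0]],[-1,[0,0,0.6],[0,0,0]],[-1,[0,0,0],[0,0,0]],[-1,[0,0,0],[0,0,0]]]'
```

```text
clock: 11.3
tcp_pos: [617.4, 14.0, 105.7]
eef_rot: [-0.0, 1.0, 0.0, -0.001]
contact_force: [-0.3, 1.0, 0.4]
width: 0.2
finger_force: 0.0
```

```bash
python3 -m creep '[[-1,[0.25,0,0],[0,0,0]],[-1,[0.25,0,0],[0,0,0]],[-1,[0.2,0,0],[0,0,0]],[-1,[0.2,0,0],[0,0,0]],[-1,[0.2,0,-0.06],[0,0,0]],[-1,[0.2,0,-0.06],[0,0,0]],[-1,[0.2,0,-0.06],[0,0,0]],[-1,[0.2,0,-0.06],[0,0,0]],[-1,[0.2,0,-0.06],[0,0,0]],[-1,[0.1,0,0],[0,0,0]],[-1,[0,0,0],[0,0,0]]]'
```

```text
clock: 12.4
tcp_pos: [537.2, 14.0, 118.0]
eef_rot: [-0.0, 1.0, 0.0, -0.0]
contact_force: [-0.8, -0.5, -0.2]
width: 0.5
finger_force: 0.0
```

```bash
python3 -m creep '[[-1,[-0.2,0,-0.3],[0,0,0]],[-1,[-0.2,0,-0.8],[0,0,0]],[-1,[0,0,-0.8],[0,0,0]],[-1,[0,0,-0.6],[0,0,0]],[-1,[0.5,0,0],[0,0,0]],[-1,[0.9,0,0],[0,0,0]],[-1,[0.9,0,0],[0,0,0]],[-1,[0.8,0,0],[0,0,0]],[-1,[0,0,0],[0,0,0]],[-1,[0,0,0],[0,0,0]]]'
python3 - <<'E'
from h import *
im,W=cloud("scene");cv2.imwrite("pics/s7.png",im[:,:,::-1])
im,W=cloud("top")
hsv=cv2.cvtColor(im,cv2.COLOR_RGB2HSV).astype(int)
red=((hsv[...,0]<8)|(hsv[...,0]>172))&(hsv[...,1]>130)&(hsv[...,2]>60)&(abs(W[...,1]-12)<60)&(W[...,0]<650)
print(np.percentile(W[red],[2,50,98],axis=0).round(1))
bt=(abs(W[...,2]-45)<4)&(abs(W[...,1]-12)<90)&(abs(W[...,0]-510)<90)
print(cv2.minAreaRect(W[bt][:,:2].astype(np.float32)))
up=red&(W[...,2]>105);print(np.median(W[up],0),red.sum(),up.sum())
E
```

```text
clock: 13.4
tcp_pos: [430.1, 13.7, 218.3]
eef_rot: [-0.0, 1.0, -0.0, 0.001]
contact_force: [0.4, 0.8, 1.1]
width: 0.5
finger_force: 0.0
[[510.9 -10.1  82. ]
 [523.    8.2  86.2]
 [531.5  36.2  90.9]]
((522.6607666015625, 11.900405883789062), (101.32117462158203, 97.58802795410156), 0.5180509090423584)
[478.57099189  34.83227459 535.49733972] 203 1
```

View pics/s7.png

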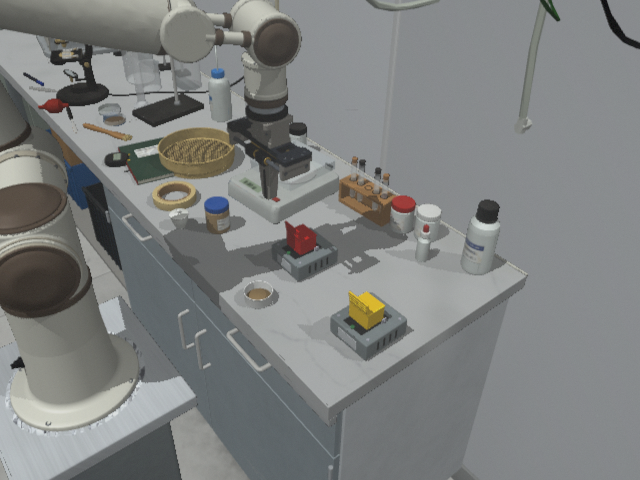

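The guard at (300,238) is shut, just as it was at the start. The other things are undisturbed and the arm is clear, so I'm handing in.

```bash
python3 -c "
from workcell import ctrl
print(ctrl.close_job())"
```

```text
the job is handed in; nothing more can be done
None
```

I handed the job in after about 13 s of robot time: the red guard was opened, the toggle pushed to on, and the guard shut over it again; the last pictures show the boxes and bystanders where they stood, but no verdict came back.

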